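Change over the drill batteries on the bench chargers

TASK

The flat battery pack stands in one of the till's compartments: put it into the empty charger, stem down and fully home, so that both its side catches spring out and lock, and let go of it. Then take the charged pack out of the other charger: pinch its two side catches together, lift it out upright and finish while still holding it pinched and still in the fingers, its lower end about 10 cm above the charger's top and touching nothing else. Leave the other things on the bench and in the till where they are.

Things in the scene. Friction and masses are not known exactly. Their poses are not given: they have to be found in the camera images.
- pack_flat_mid (a point): flat 12 V battery pack, stem down in a near compartment of the till, 87 mm high, 0.19-0.34 kg: stem 36 (x) x 26 mm (y), 45 mm long, lowest 5 mm stepped in; above it the base 64 (x) x 45 mm (y). Point: on its axis midway between the two catch pads, 69 mm above its lower end, 18 mm below its top, z up, y from catch to catch. Symmetrical, fits either way round. Lower end 5 mm above the bench.
- pack_charged_mid (a point): the charged pack, seated and locked in the other charger; same build as the flat pack, same point. On both, two grey catch pads stand out of the base's +y and -y sides, 57 mm over their outer faces (46 mm with both pressed to their stops), 24 mm wide (x), 22 mm high; each has an arm with a barb beside the stem.
- pack_flat_end (a point): lower end of the flat pack's stem, on its axis, 69 mm below the point between its catches
- pack_charged_end (a point): lower end of the charged pack's stem, on its axis; 45 mm below the charger's top when seated
- charger_free_mouth (a point): empty charger: grey box 116 (x) x 100 mm (y), 60 mm high, screwed down, small ears at its x ends. Point: centre of the well's mouth, level with the top, z up. Mouth 39 (x) x 45 mm (y), 4 mm bevel on the lip, well 48 mm deep. Pack seated: y axes parallel, base flat on the charger's top, the point between its catches 24 mm above this one.
- charger_full_mouth (a point): charger with the charged pack, same build and point as the empty one. In both, barbs snap under ledges on the well's y sides. With both catches pressed the stem slides freely, 1.5 mm play each way in x, about 3 mm in y, and locks when let go fully home; with catches not pressed it takes about 15 N to snap in.
- pack_flat_catch_l (a joint): catch of the flat pack on the pack's +y side: 0 sprung fully out, grows as it is pressed inwards, 0.0055 m at its stop; 2 N to start, 5 N at the stop, springs back by itself; its barb clears the charger's ledge from about 0.003
- pack_flat_catch_r (a joint): catch of the flat pack on the pack's -y side: 0 sprung fully out, grows as it is pressed inwards, 0.0055 m at its stop; 2 N to start, 5 N at the stop, springs back by itself; its barb clears the charger's ledge from about 0.003
- pack_charged_catch_l (a joint): catch of the charged pack on the pack's +y side: 0 sprung fully out, grows as it is pressed inwards, 0.0055 m at its stop; 2 N to start, 5 N at the stop, springs back by itself; its barb clears the charger's ledge from about 0.003
- pack_charged_catch_r (a joint): catch of the charged pack on the pack's -y side: 0 sprung fully out, grows as it is pressed inwards, 0.0055 m at its stop; 2 N to start, 5 N at the stop, springs back by itself; its barb clears the charger's ledge from about 0.003
- till_mid (a point): plywood till fixed on the bench, 130 (x) x 196 mm (y), 40 mm high, open on top, two rows of three compartments of about 57 x 57 mm, walls and floor 5 mm; point at its middle at the height of the rim. The far row holds screws and plugs; the near row, in any order, the flat pack, a hole saw and a socket.
- hole_saw: cup-shaped white hole saw, 44 mm across, 36 mm high, standing in a near compartment of the till; leave it; origin at the centre of its underside
- socket: dark steel wrench socket, 29 mm across, 38 mm high, standing in a near compartment of the till; leave it; origin at the centre of its underside
- tape_measure: grey tape measure, 70 x 36 mm, 60 mm high, on the bench on the robot's side of the chargers; leave it; origin at the centre of its underside
- screwdriver: screwdriver lying on the bench on the robot's side of the chargers; leave it
- hammer: hammer lying on the bench beyond the chargers; leave it
- screw_tin: steel tin, 72 mm across, 85 mm high, on the bench beyond the chargers; leave it; origin at the centre of its underside
- drill: compact cordless drill lying on its side beyond the chargers, about 160 x 150 mm, 54 mm high, no pack in its handle; leave it
Not all that is in view belongs to the job. There is more than one size of the hole_saw; the job needs the largest.

How it is judged (in metres and radians):
On the way, in this order (a step that is already met when the one before it is completed fails the run):
1. the flat pack is fully home in the empty charger, both catches sprung out and locked, and let go (z of pack_flat_mid in the frame of charger_free_mouth below 0.0265 m and horizontal distance between pack_flat_mid and charger_free_mouth below 0.005 m and angle between pack_flat_mid's own z axis and vertical below 0.08 rad and angle between the x axis of pack_flat_mid and the x axis of charger_free_mouth, either way round below 0.12 rad and value of joint each of pack_flat_catch_l, pack_flat_catch_r below 0.0015 m and contact force between the fingers and pack_flat below 0.05 N), for 0.2 s.
2. both catches of the charged pack are pinched in while it still sits in its charger (value of joint each of pack_charged_catch_l, pack_charged_catch_r above 0.0025 m and z of pack_charged_mid in the frame of charger_full_mouth below 0.0265 m and horizontal distance between pack_charged_mid and charger_full_mouth below 0.005 m), for 0.05 s.
At the end, for the whole second after the job is handed in: flat pack locked in the empty charger (down within 2.5 mm, centred within 5 mm, catches out within 1.5 mm), released; charged pack held still, catches pinched 2.5 mm or more, upright within 20 degrees, lower end 50 mm or more above the charger, touching no charger, till or other thing (all of step 1 and value of joint each of pack_charged_catch_l, pack_charged_catch_r above 0.0025 m and height (world z) of pack_charged_mid above 0.179 m and angle between pack_charged_mid's own z axis and vertical below 0.35 rad and linear speed of pack_charged below 0.03 m/s and contact force between the fingers and pack_charged above 3 N and contact force between pack_charged and charger_full below 0.05 N and contact force between pack_charged and charger_free below 0.05 N and contact force between pack_charged and till below 0.05 N and contact force between pack_charged and pack_flat below 0.05 N and contact force between pack_charged and hole_saw below 0.05 N and contact force between pack_charged and socket below 0.05 N and contact force between pack_charged and tape_measure below 0.05 N and contact force between pack_charged and screwdriver below 0.05 N and contact force between pack_charged and hammer below 0.05 N and contact force between pack_charged and screw_tin below 0.05 N and contact force between pack_charged and drill below 0.05 N); the arm keeps its last pose, push and grip.
It fails at once if another thing on the bench or in the till is shoved or knocked more than 30 mm away (distance of any of hole_saw, socket, tape_measure, screwdriver, hammer, screw_tin, drill from where it was at the start of the episode above 0.03 m).
It also fails if it takes over 54 s, if anything falls off the work surface, if the arm or the gripper's body presses on something with over 40 N, if the wrist force passes 120 N, or if a joint passes its speed limit or range.

ROBOT

A 6-joint arm with a two-finger parallel gripper is mounted at the origin on the work surface. World frame = base frame: x ahead of the robot, y to its left, z up, the work surface at z = 0. Lengths are in mm, angles in degrees, forces in N, time in s.
With the tool pointing down it reaches from about 350 to 725 mm from the base axis. Payload 6 kg.
Tool frame: the origin (TCP) lies between the finger pads; the fingertips stand 25 mm ahead of it and the grasp point (between the pads) lies 6 mm ahead of it; z points along the fingers, y is the line along which they close (so a half turn about z gives the same grasp; the last joint's range is limited). The gripper opens to 85 mm and grips with 20 to 120 N. Pads are 22 mm wide; open, the fingers measure 114 mm over their backs; the gripper's body (76 mm by 85 mm) begins 54 mm behind the grasp point. The pads swing forward as they close: fully open they stand 13 mm farther back than shut.
Start: joints at [-47.057, 2.303, 4.859, 0, -92.561, -19.12], TCP at [242.361, -548.851, 256.261] pointing down, gripper open.
Joint ranges: [-146.85, 146.85], [-73.84, 115.35], [-62.03, 85.46], [-188.31, 113.3], [-161.28, -10.13], [-171.36, 171.36]. Speed limits (degrees/s): [147.25, 147.25, 172.46, 180, 180, 180].

INTERFACE

Orientations are given as a 3x3 rotation matrix whose columns are the frame's x, y, z axes.
In Python, from plant import env gives the robot as it stands.
- The arm moves only by the shell command python3 -m jog 'ROWS' [FORCE]. ROWS is text: rows parted by semicolons, each of 7 numbers parted by spaces: the shift along the tool's x, y, z normalised to -1 to 1, where 1 is 2.5 cm, then the turn, a rotation vector about the tool's x, y, z normalised to -1 to 1, where 1 is 0.1 rad, then the opening, from -1 (shut) to 1 (fully open). A call has 1 to 12 rows; each row shifts and turns the commanded pose from where the row before left it, along the tool's axes as they then stand; what a row does not reach is not made up. A row lasts 1/12 s, in which the tool goes at most 41.7 mm and 7.16 degrees, less where a joint would pass 70% of its speed; a pose out of reach is approached as far as the arm can. A call with a number of a shift or a turn outside -1 to 1 is refused whole. A call with a gripper value outside its range is refused whole. The fingers move at their own pace and stop on an object; FORCE is the grip in N (left out, the last holds). Time passes only in rows, so rows that do not move let the fingers close. It gives the time, the measured TCP pose, the force, the opening and the grip force at its end, in the units of the state.
- env.get_obs(): the state, without advancing time (a new reading comes with each control period).
- env.grab_frame(name): name is "scene" or "top" or "wrist"; returns a dict with "frame" (400x640x3 uint8, blue, green, red), "mtx" (3x3 intrinsics, pixels), "k1" (the pictures are not rectified: a ray, as slopes to the right and down, at radius r is drawn at 1 + k1 r^2 times it, then the intrinsics apply), "origin" and "rotation" of the camera in the world. Camera axes: x right, y down, z forward; pixel columns grow to the right and rows downward; lengths in mm; the calibration is good to about 2 mm. A picture is of the moment at which its call begins. There is no depth.
- env.hand_in(): hands the job in; it is judged then, once.
The state is a dict: "time": time; "joints": joint angles; "joint_velocities": joint speeds; "joint_efforts": joint torques, N m; "eef_pos": TCP position; "eef_rot": TCP orientation; "wrist_force": force on the tool from outside, world axes, zero at the start; "wrist_torque": the same for the moment, N m; "gripper_width": finger opening in mm; "grasp_force": force on a finger pad.
Only numpy, scipy, OpenCV 4.12 (cv2) and the standard library are available. Lean on these libraries where they do the work, as an engineer would, in place of code of your own. Each camera call takes 0.05 s, during which the arm holds its last target. There are 200 camera calls.

## Working session

There is one attempt and no reset: what is moved stays moved. The work goes in short steps, Python scripts to look and compute and a shell command to move; the robot and the scene stay as the last step left them, time stands still between calls to the robot, and variables do not carry over. Pictures are saved under pics/ and viewed, at most 15 in all, crops included, and the job is handed in when it is done.

```bash
ls; mkdir -p pics
cat > h.py <<'E'
import numpy as np,cv2
from plant import env
def grab(n,f=None):
    d=env.grab_frame(n)
    if f: cv2.imwrite('pics/'+f,d['frame']); np.savez('pics/'+f+'.npz',**{k:np.array(v) for k,v in d.items()})
    return d
def load(f): return dict(np.load('pics/'+f+'.npz'))
def ray(d,u,v):
    K=np.array(d['mtx']); a=np.array([(u-K[0,2])/K[0,0],(v-K[1,2])/K[1,1]]); s=a.copy()
    for _ in range(20): s=a/(1+float(d['k1'])*(s@s))
    return np.array(d['origin']).ravel(),np.array(d['rotation'])@np.r_[s,1]
def onz(d,u,v,z):
    o,r=ray(d,u,v); return o+r*(z-o[2])/r[2]
def proj(d,p):
    q=np.array(d['rotation']).T@(np.array(p)-np.array(d['origin']).ravel()); s=q[:2]/q[2]; s=s*(1+float(d['k1'])*(s@s)); K=np.array(d['mtx'])
    return np.r_[K[0,0]*s[0]+K[0,2],K[1,1]*s[1]+K[1,2]]
E
python3 - <<'E'
from h import *
np.set_printoptions(suppress=True,precision=2)
for n in('top','scene'):
    d=grab(n,n+'0.png'); print(n,d['mtx'],d['k1'],d['origin'],d['rotation'])
print(env.get_obs())
E
```

```text
pics
top [[455.96   0.   323.09]
 [  0.   455.96 199.51]
 [  0.     0.     1.  ]] -0.12170916578146904 [ 447.08   -9.   1164.13] [[-0.01 -0.99  0.12]
 [-1.    0.01  0.01]
 [-0.01 -0.12 -0.99]]
scene [[392.49   0.   317.93]
 [  0.   392.49 203.62]
 [  0.     0.     1.  ]] -0.018080178867063413 [ 948.76 -646.73  611.4 ] [[ 0.85  0.3  -0.43]
 [ 0.53 -0.48  0.7 ]
 [-0.   -0.82 -0.57]]
{'time': 0.1, 'joints': array([-47.06,   2.34,   4.81,  -0.02, -92.56, -19.12]), 'joint_velocities': array([ 0.03, -0.08,  0.08,  0.06,  0.  ,  0.08]), 'joint_efforts': array([ -0.  , -36.93,  34.83,   6.95,  -0.  ,   0.  ]), 'eef_pos': array([ 242.29, -548.6 ,  255.36]), 'eef_rot': array([[-0.91, -0.4 , -0.  ],
       [-0.4 ,  0.91,  0.  ],
       [ 0.  ,  0.  , -1.  ]]), 'wrist_force': array([ 0.32, -0.52,  0.29]), 'wrist_torque': array([-0.02,  0.  ,  0.04]), 'grasp_force': 0.0, 'gripper_width': 85.1899093189937}
```

View pics/top0.png

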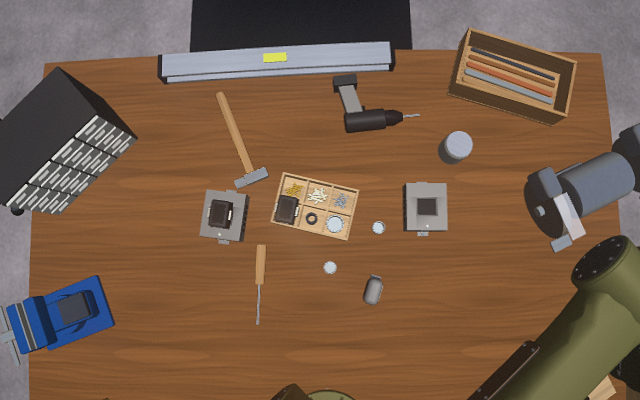

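View pics/scene0.png

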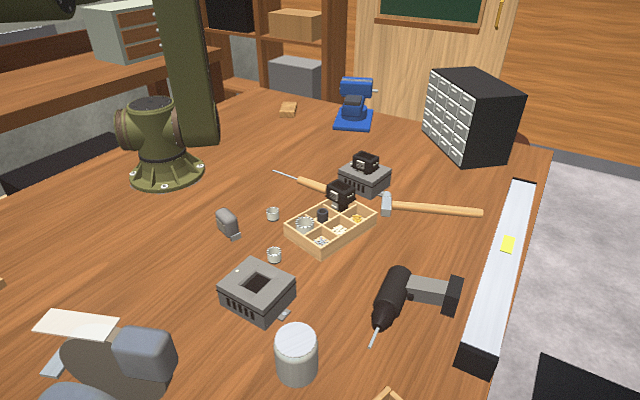

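The top view shows the full charger with a dark pack at (223,213), the flat pack in the till's near-left compartment at (288,209), and the empty charger at (426,207). The socket is at (312,218) and the large hole saw at (335,225). Two small hole-saw decoys are at (378,228) and (330,268).

Things that could be taken for the flat pack: the dark block at (288,209) in the till, the one at (223,213), which is seated in a charger and so is the charged pack, and the vise at (75,308). I choose (288,209) and check it in a crop.

Run:
```python
from h import *
np.set_printoptions(suppress=True,precision=1)
d=load('top0.png'); f=d['frame']
c=cv2.resize(f[172:247,195:455],None,fx=3,fy=3,interpolation=cv2.INTER_CUBIC)
cv2.imwrite('pics/c1.png',c)
hsv=cv2.cvtColor(f,cv2.COLOR_BGR2HSV)
# grey charger boxes: low saturation
for name,(x0,y0,x1,y1) in dict(full=(190,180,260,250),free=(395,172,455,242)).items():
    m=((hsv[...,1]<60)).astype(np.uint8); mm=np.zeros_like(m); mm[y0:y1,x0:x1]=m[y0:y1,x0:x1]
    mm=cv2.morphologyEx(mm,cv2.MORPH_CLOSE,np.ones((5,5)));mm=cv2.morphologyEx(mm,cv2.MORPH_OPEN,np.ones((13,13)))
    cs,_=cv2.findContours(mm,0,2); k=max(cs,key=cv2.contourArea); r=cv2.minAreaRect(k); b=cv2.boxPoints(r)
    print(name,r,'\n',b,'\n',np.array([onz(d,u,v,60) for u,v in b]))
for name,(x0,y0,x1,y1) in dict(full=(205,195,242,235),flat=(272,190,302,228),well=(410,190,445,222)).items():
    m=((hsv[...,2]<75)).astype(np.uint8); mm=np.zeros_like(m); mm[y0:y1,x0:x1]=m[y0:y1,x0:x1]
    mm=cv2.morphologyEx(mm,cv2.MORPH_OPEN,np.ones((3,3)))
    cs,_=cv2.findContours(mm,0,2); k=max(cs,key=cv2.contourArea); r=cv2.minAreaRect(k)
    b=cv2.boxPoints(r)
    z={'full':102,'flat':92,'well':60}[name]
    print(name,r,'\n',b,'\n',np.array([onz(d,u,v,z) for u,v in b]), onz(d,*r[0],z))
```

```text
full ((223.5, 215.0), (50.0, 45.0), 90.0) 
 [[201. 190.]
 [246. 190.]
 [246. 240.]
 [201. 240.]] 
 [[608.2 302.6  60. ]
 [606.4 190.   60. ]
 [483.8 189.3  60. ]
 [484.8 300.5  60. ]]
free ((425.0, 206.5), (47.0, 42.0), 90.0) 
 [[404. 183.]
 [446. 183.]
 [446. 230.]
 [404. 230.]] 
 [[ 618.  -198.4   60. ]
 [ 616.6 -302.7   60. ]
 [ 500.8 -297.6   60. ]
 [ 502.7 -194.4   60. ]]
full ((217.05999755859375, 211.07997131347656), (14.566399574279785, 22.485998153686523), 8.13010311126709) 
 [[208.3 221.2]
 [211.4 198.9]
 [225.9 201. ]
 [222.7 223.2]] 
 [[527.5 271.9 102. ]
 [580.3 265.1 102. ]
 [574.9 230.3 102. ]
 [522.3 237.3 102. ]] [551.2 251.1 102. ]
flat ((287.0, 203.5), (9.0, 8.0), 90.0) 
 [[283. 199.]
 [291. 199.]
 [291. 208.]
 [283. 208.]] 
 [[578.8  95.7  92. ]
 [578.5  76.6  92. ]
 [557.1  76.7  92. ]
 [557.4  95.7  92. ]] [567.9  86.2  92. ]
well ((426.0, 206.0), (14.0, 16.0), 90.0) 
 [[418. 199.]
 [434. 199.]
 [434. 213.]
 [418. 213.]] 
 [[ 577.9 -231.4   60. ]
 [ 577.3 -271.    60. ]
 [ 542.9 -269.6   60. ]
 [ 543.5 -230.1   60. ]] [ 560.4 -250.5   60. ]
```

View pics/c1.png

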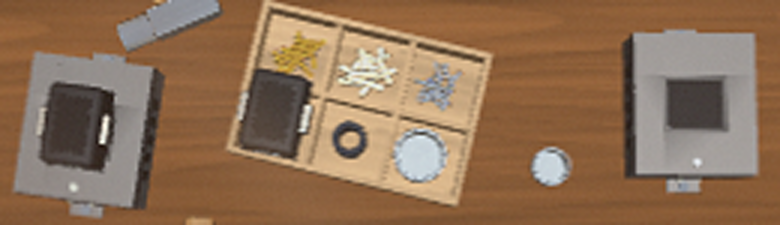

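The crop confirms it: the flat pack, a dark block with two pale catches, is in the till's near-left compartment at about (287,210). The socket is in the middle compartment and the large hole saw on the right. The chargers are left (full) and right (empty). I'm moving above the till.

```bash
R='-0.76 0.643 -0.06 0 0 0 1'; python3 -m jog '-0.76 0.643 -0.06 0 0 0 1;-0.76 0.643 -0.06 0 0 0 1;-0.76 0.643 -0.06 0 0 0 1;-0.76 0.643 -0.06 0 0 0 1;-0.76 0.643 -0.06 0 0 0 1;-0.76 0.643 -0.06 0 0 0 1;-0.76 0.643 -0.06 0 0 0 1;-0.76 0.643 -0.06 0 0 0 1;-0.76 0.643 -0.06 0 0 0 1;-0.76 0.643 -0.06 0 0 0 1;-0.76 0.643 -0.06 0 0 0 1;-0.76 0.643 -0.06 0 0 0 1'
python3 -m jog '-0.76 0.643 -0.06 0 0 0 1;-0.76 0.643 -0.06 0 0 0 1;-0.76 0.643 -0.06 0 0 0 1;-0.76 0.643 -0.06 0 0 0 1;-0.76 0.643 -0.06 0 0 0 1;-0.76 0.643 -0.06 0 0 0 1;-0.76 0.643 -0.06 0 0 0 1;-0.76 0.643 -0.06 0 0 0 1;-0.76 0.643 -0.06 0 0 0 1;-0.76 0.643 -0.06 0 0 0 1'
python3 -c "
from plant import env;print(env.get_obs()['joints'])"
```

```text
time: 1.1
eef_pos: [373.2, -279.0, 274.0]
eef_rot: [[-0.915, -0.404, -0.0], [-0.404, 0.915, 0.0], [0.0, 0.001, -1.0]]
wrist_force: [0.9, -0.1, -0.2]
gripper_width: 85.6
grasp_force: 0.0
time: 1.93
eef_pos: [482.1, -55.2, 289.0]
eef_rot: [[-0.915, -0.404, -0.0], [-0.404, 0.915, 0.0], [0.0, 0.0, -1.0]]
wrist_force: [0.1, -0.8, -0.2]
gripper_width: 85.7
grasp_force: 0.0
[ 1.73385132e+01 -1.49216171e+01 -7.56523940e+00 -2.04060764e-02
 -9.73792744e+01 -8.35040109e+01]
```

```bash
python3 -m jog '-0.83 0.66 0 0 0 0 1;-0.83 0.66 0 0 0 0 1;-0.83 0.66 0 0 0 0 1;-0.83 0.66 0 0 0 0 1;-0.83 0.66 0 0 0 0 1;-0.83 0.66 0 0 0 0 1;0 0 0 0 0 1 1;0 0 0 0 0 1 1;0 0 0 0 0 1 1;0 0 0 0 0 1 1;0 0 0 0 0 1 1;0 0 0 0 0 1 1'
python3 - <<'E'
from h import *
d=grab('wrist','w1.png'); o=env.get_obs();print(o['joints'],o['eef_pos']);print(d['origin'],d['rotation'],d['mtx'],d['k1'])
E
```

```text
time: 2.93
eef_pos: [555.7, 84.4, 288.7]
eef_rot: [[-0.982, 0.188, -0.001], [0.188, 0.982, -0.0], [0.001, -0.0, -1.0]]
wrist_force: [-0.1, -0.4, 0.4]
gripper_width: 85.2
grasp_force: 0.0
[ 2.90893797e+01 -3.08078981e+00  2.89338660e+00 -1.93676255e-02
 -9.60270625e+01 -1.30251993e+02] [555.67643951  84.41065889 288.74596674]
[476.69877035  99.26149796 406.45661689] [[ 1.86920204e-01  9.33628218e-01  3.05612807e-01]
 [ 9.82375068e-01 -1.77565706e-01 -5.83921689e-02]
 [-2.50222755e-04  3.11141078e-01 -9.50363703e-01]] [[297.63587483   0.         323.34002581]
 [  0.         297.63587483 202.42822593]
 [  0.           0.           1.        ]] -0.049327242196333915
```

View pics/w1.png

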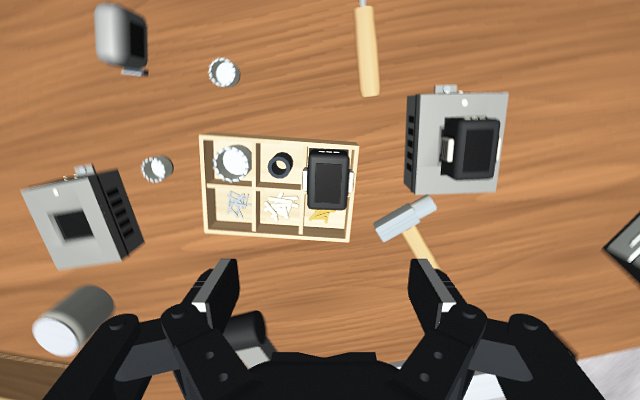

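The wrist view shows the till in the centre, with the flat pack's top face at about (328,180) and its catches at (304,181) and (352,181). The full charger is at (455,145) with its pack at (477,148), and the empty charger's well is at (72,225).

Run:
```python
from h import *
np.set_printoptions(suppress=True,precision=1)
d=load('w1.png'); f=d['frame']; hsv=cv2.cvtColor(f,cv2.COLOR_BGR2HSV)
def box(m,x0,y0,x1,y1,op=1,n=1):
    mm=np.zeros(m.shape,np.uint8); mm[y0:y1,x0:x1]=m[y0:y1,x0:x1]
    if op>1: mm=cv2.morphologyEx(mm,cv2.MORPH_OPEN,np.ones((op,op)))
    cs,_=cv2.findContours(mm,0,2); return sorted(cs,key=cv2.contourArea)[::-1][:n]
def show(name,d,k,z):
    r=cv2.minAreaRect(k); b=cv2.boxPoints(r); P=np.array([onz(d,u,v,z) for u,v in b]); c=P.mean(0)
    e=P[1]-P[0]; g=P[2]-P[1]
    print(name,np.array(r[0]),'size',np.hypot(*e[:2]),np.hypot(*g[:2]),'yaw',np.degrees(np.arctan2(e[1],e[0])),'c',c)
light=(hsv[...,1]<45)&(hsv[...,2]>110)
dark=(hsv[...,2]<70)
for k in box(light,296,160,312,205,1,2)+box(light,344,160,360,205,1,2)+box(light,440,130,456,172,1,2): show('pad',d,k,74)
show('flat',d,box(dark,300,140,356,212,3)[0],92)
show('chg',d,box(dark,440,105,505,190,3)[0],147)
show('full',d,box(light,404,88,512,198,5)[0],60)
show('free',d,box(light,15,160,150,275,5)[0],60)
show('well',d,box(dark,45,195,100,250,3)[0],60)
cv2.imwrite('pics/c2.png',np.hstack([cv2.resize(f[130:220,290:365],None,fx=5,fy=5,interpolation=2),cv2.resize(f[180:270,20:95],None,fx=5,fy=5,interpolation=2)]))
t=load('top0.png');ht=cv2.cvtColor(t['frame'],cv2.COLOR_BGR2HSV)
lt=(ht[...,1]<60)&(ht[...,2]>105)
show('tfull',t,box(lt,195,185,260,245,5)[0],60); show('tfree',t,box(lt,395,178,455,235,5)[0],60)
```

```text
pad [301. 182.] size 11.249612610640828 52.14482906855601 yaw 79.16826418883568 c [555.1  58.1  74. ]
pad [306.  195.5] size 0.0 1.2185960865377976 yaw 0.0 c [571.5  60.6  74. ]
pad [351.1 181.8] size 52.416828871479865 6.81152404110826 yaw 165.29617759491904 c [565.7 114.8  74. ]
pad [354. 181.] size 0.0 0.0 yaw 0.0 c [564.7 118.3  74. ]
pad [450.  149.5] size 8.89918895085617 26.23000265148202 yaw 84.85094046345176 c [549.  230.1  74. ]
pad [440. 138.] size 0.0 17.605888095960893 yaw 0.0 c [534.  219.8  74. ]
flat [328. 183.] size 27.72891167876645 44.92447260235201 yaw 79.24145115716505 c [557.4  89.   92. ]
chg [480.4 149. ] size 53.40322895844144 29.157812184537253 yaw 171.20139222047064 c [538.2 228.3 147. ]
full [461.1 142.4] size 123.77721641299532 99.34474079262111 yaw 171.26754398240908 c [549.2 249.6  60. ]
free [ 70.7 225.3] size 100.57860907864683 128.7860596134297 yaw 97.66214922024113 c [ 560.8 -255.4   60. ]
well [ 73.  224.8] size 49.40216807174698 35.19905224439847 yaw 87.07402321058584 c [ 557.4 -249.7   60. ]
tfull [222.4 213.6] size 122.63009318102328 100.46724585691614 yaw -7.326098353707019 c [549.2 248.3  60. ]
tfree [426.5 205.5] size 101.98547231013629 115.93129460750842 yaw -90.74257817506653 c [ 561.9 -252.1   60. ]
```

View pics/c2.png

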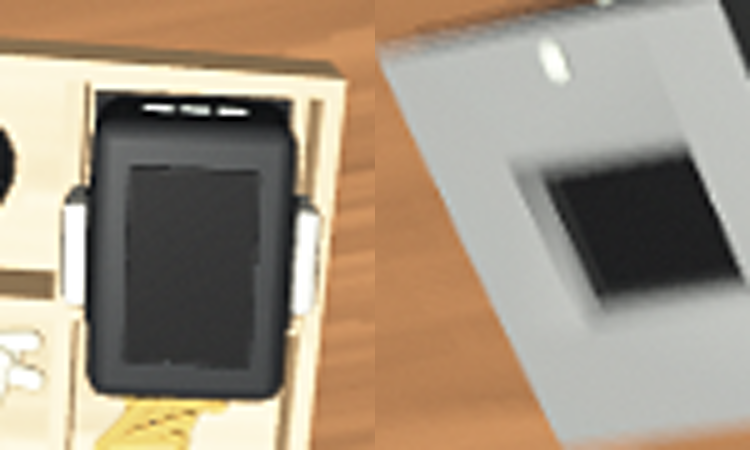

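```bash
python3 -m jog '-0.02 0.18 0.9 0 0 0 1;0 0 0.9 0 0 0 1;0 0 0.9 0 0 0 1;0 0 0.9 0 0 0 1;0 0 0.9 0 0 0 1;0 0 0 0 0 0 1'
python3 - <<'E'
from h import *
d=grab('wrist','w2.png');f=d['frame']
for p in ([557,89,92],): print(proj(d,p))
cv2.imwrite('pics/c3.png',f)
E
```

```text
time: 3.48
eef_pos: [554.8, 88.3, 171.0]
eef_rot: [[-0.983, 0.181, -0.009], [0.181, 0.983, -0.002], [0.008, -0.003, -1.0]]
wrist_force: [-0.1, -0.8, -0.0]
gripper_width: 85.4
grasp_force: 0.0
[325.51828186 227.14682977]
```

View pics/c3.png

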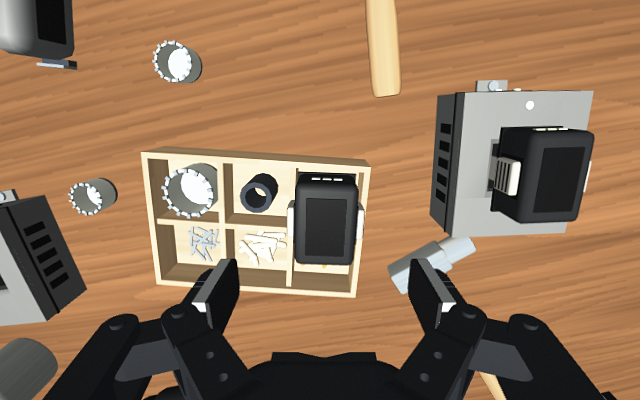

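The pack's recess centre is at (326,224), with catches at (291,220) and (361,223). The predicted position was (325.5,227), so they agree within 2 mm. Descending and pinching.

```bash
python3 -m jog '0 0.02 0.92 0 0 0 1;0 0 0.92 0 0 0 1;0 0 0.92 0 0 0 1;0 0 0.92 0 0 0 1;0 0 0 0 0 0 1;0 0 0 0 0 0 1' 40
python3 -m jog '0 0 0 0 0 0 -1;0 0 0 0 0 0 -1;0 0 0 0 0 0 -1;0 0 0 0 0 0 -1;0 0 0 0 0 0 -1;0 0 0 0 0 0 -1;0 0 0 0 0 0 -1;0 0 0 0 0 0 -1' 40
```

```text
time: 4.03
eef_pos: [557.5, 89.0, 85.8]
eef_rot: [[-0.983, 0.182, -0.0], [0.182, 0.983, -0.001], [0.0, -0.001, -1.0]]
wrist_force: [0.1, 0.3, 0.6]
gripper_width: 85.5
grasp_force: 0.0
time: 4.7
eef_pos: [558.6, 89.2, 87.7]
eef_rot: [[-0.983, 0.183, 0.004], [0.183, 0.983, 0.0], [-0.004, 0.001, -1.0]]
wrist_force: [-0.1, -1.1, 6.6]
gripper_width: 44.5
grasp_force: 42.1
```

```bash
python3 -m jog '0 0 -0.5 0 0 0 -1;0 0 -0.9 0 0 0 -1;0 0 -1 0 0 0 -1;0 0 -1 0 0 0 -1;0 0 -1 0 0 0 -1;0 0 -1 0 0 0 -1;0 0 0 0 0 -0.86 -1;0 0 0 0 0 -0.86 -1;0 0 0 0 0 0 -1'
python3 - <<'E'
from h import *
o=env.get_obs(); t=np.array([557,-215.,o['eef_pos'][2]]); print(o['gripper_width'],(np.array(o['eef_rot']).T@(t-o['eef_pos']))/25)
E
```

```text
time: 5.45
eef_pos: [557.0, 89.4, 220.5]
eef_rot: [[-1.0, 0.009, -0.0], [0.009, 1.0, 0.001], [0.0, 0.001, -1.0]]
wrist_force: [-0.6, -0.2, -2.5]
gripper_width: 44.7
grasp_force: 41.6
44.65290039359879 [ -0.11224449 -12.17476473  -0.01217675]
```

```bash
python3 -m jog '0 -1 0 0 0 0 -1;0 -1 0 0 0 0 -1;0 -1 0 0 0 0 -1;0 -1 0 0 0 0 -1;0 -1 0 0 0 0 -1;0 -1 0 0 0 0 -1;0 -1 0 0 0 0 -1;0 -1 0 0 0 0 -1;0 -1 0 0 0 0 -1;0 0 0 0 0 0 -1;0 0 0 0 0 0 -1'
python3 - <<'E'
from h import *
d=grab('wrist','w3.png');f=d['frame']
print(proj(d,[560,-251,60]),env.get_obs()['eef_pos'])
E
```

```text
time: 6.37
eef_pos: [554.0, -136.9, 219.3]
eef_rot: [[-1.0, 0.017, -0.001], [0.017, 1.0, 0.0], [0.001, 0.0, -1.0]]
wrist_force: [-0.0, -0.3, -2.5]
gripper_width: 44.3
grasp_force: 41.9
[207.58818851 200.1527612 ] [ 554.11298577 -136.03004705  219.36206871]
```

View pics/w3.png

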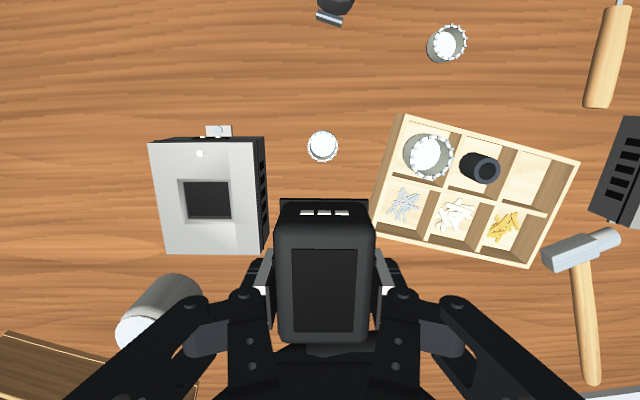

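Run:
```python
from h import *
np.set_printoptions(suppress=True,precision=1)
d=load('w3.png'); f=d['frame']; hsv=cv2.cvtColor(f,cv2.COLOR_BGR2HSV);g=f.max(2)
def reg(m,x0,y0,x1,y1,op):
    mm=np.zeros(m.shape,np.uint8); mm[y0:y1,x0:x1]=m[y0:y1,x0:x1]
    mm=cv2.morphologyEx(mm,cv2.MORPH_OPEN,np.ones((op,op)))
    return max(cv2.findContours(mm,0,2)[0],key=cv2.contourArea)
def quad(k):
    k=cv2.convexHull(k)
    for e in np.linspace(1,20,60):
        a=cv2.approxPolyDP(k,e,True)
        if len(a)<=4: break
    return a[:,0]
k=reg((hsv[...,1]<45)&(g>110),140,136,270,262,7); q=quad(k)
P=np.array([onz(d,u,v,60) for u,v in q]);print(q.tolist(),'\n',P,P.mean(0),np.linalg.norm(np.roll(P,-1,0)-P,axis=1))
e=np.roll(P,-1,0)-P; print('yaw',np.degrees(np.arctan2(e[:,1],e[:,0])))
k=reg(g<75,165,165,240,235,3);q=quad(k);r=cv2.boundingRect(k);print('well',r,q.tolist(),[onz(d,u,v,58) for u,v in q],onz(d,r[0]+r[2]/2,r[1]+r[3]/2,58))
print(g[200,165:245],g[165:235,206])
k=reg(g<40,285,235,365,340,3);r=cv2.minAreaRect(k);print('recess',r,onz(d,*r[0],223.5),[onz(d,*p,223.5) for p in cv2.boxPoints(r)])
```

```text
[[252, 142], [259, 254], [166, 253], [148, 143]] 
 [[ 504.5 -202.    60. ]
 [ 619.7 -205.1   60. ]
 [ 617.6 -303.9   60. ]
 [ 503.  -300.4   60. ]] [ 561.2 -252.8   60. ] [115.2  98.8 114.7  98.4]
yaw [ -1.5 -91.2 178.3  89.1]
well (184, 182, 47, 36) [[227, 182], [230, 217], [188, 217], [184, 182]] [array([ 542.5, -230.2,   58. ]), array([ 578.8, -231.4,   58. ]), array([ 578.2, -274.5,   58. ]), array([ 541.7, -272.7,   58. ])] [ 560.5 -251.9   58. ]
[207 207 207 207 208 207 208 207 209 209 209 209 210 211 198 172 169 170
 164 154 106  56  44  43  43  46  43  45  43  45  45  45  44  45  45  44
  46  45  46  45  46  45  46  46  45  45  46  46  48  47  48  47  47  46
  46  47  47  47  48  50  49  48  48  45  83 165 184 196 210 212 211 212
 214 214 215 215 215 215 216 217] [216 215 215 212 212 211 212 209 207 207 206 206 205 198 175 172 131  54
  49  50  50  48  51  50  49  47  48  47  48  47  48  47  47  46  47  45
  45  45  45  46  44  44  45  42  44  43  44  44  43  42  46  69  64  81
 152 189 200 199 202 214 220 218 217 216 214 213 211 210 209 208]
recess ((323.5, 303.5), (55.0, 61.0), 90.0) [ 559.1 -137.1  223.5] [array([ 544.5, -150.2,  223.5]), array([ 544.9, -123.5,  223.5]), array([ 575. , -122.9,  223.5]), array([ 574.5, -151.7,  223.5])]
```

```bash
python3 -m jog '-0.087 -0.93 0 0 0 0 -1;-0.087 -0.93 0 0 0 0 -1;-0.087 -0.93 0 0 0 0 -1;-0.087 -0.93 0 0 0 0 -1;-0.087 -0.93 0 0 0 0 -1;0 0 0.8 0 0 0 -1;0 0 0.8 0 0 0 -1;0 0 0.8 0 0 0 -1;0 0 0 0 0 0 -1;0 0 0 0 0 0 -1'
python3 - <<'E'
from h import *
np.set_printoptions(suppress=True,precision=1)
d=grab('wrist','w4.png');s=grab('scene','s4.png');o=env.get_obs();print(o['eef_pos'],o['eef_rot'])
f=d['frame'];T=o['eef_pos']
g=f.max(2);k=None
mm=np.zeros(g.shape,np.uint8);mm[240:345,285:365]=g[240:345,285:365]<40
k=max(cv2.findContours(cv2.morphologyEx(mm,cv2.MORPH_OPEN,np.ones((3,3))),0,2)[0],key=cv2.contourArea);r=cv2.minAreaRect(k);print(r,onz(d,*r[0],T[2]+4.3))
p=proj(s,[561,-252.4,60]).astype(int);print(p,proj(s,[563,-252,T[2]-82.7]))
a=cv2.resize(s['frame'][p[1]-70:p[1]+55,p[0]-60:p[0]+60],None,fx=4,fy=4,interpolation=2)
cv2.imwrite('pics/v4.png',np.hstack([cv2.resize(a,(384,400)),cv2.resize(f[150:390,220:430],(350,400))]))
E
```

```text
time: 7.25
eef_pos: [563.5, -251.3, 158.8]
eef_rot: [[-1.0, 0.012, -0.003], [0.012, 1.0, 0.0], [0.003, 0.0, -1.0]]
wrist_force: [0.2, 0.2, -2.7]
gripper_width: 44.7
grasp_force: 42.2
[ 564.7 -251.9  161.7] [[-1.  0.  0.]
 [ 0.  1. -0.]
 [-0. -0. -1.]]
((323.0, 315.0), (32.0, 60.0), 90.0) [ 572.6 -251.7  166. ]
[255 279] [255.5 272.5]
```

View pics/v4.png

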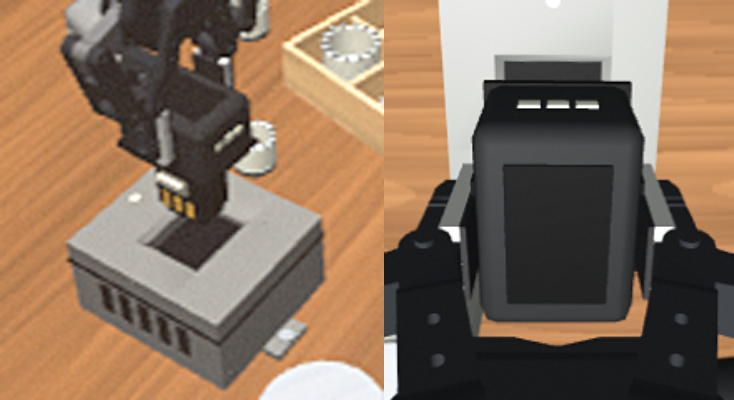

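The scene crop shows the stem hanging just above the well, lined up with the predicted point. The wrist crop shows the pack upright, with the near edge of the well visible below it.

Run:
```python
from h import *
np.set_printoptions(suppress=True,precision=1)
d=load('w4.png');g=d['frame'].max(2)
print(onz(d,324.7,290.1,165)); 
d3=load('w3.png');print(onz(d3,324,290.5,223.5))
for u in (300,324,345): print(g[150:215,u])
for v in (184,187): print(v,g[v,270:375])
print([proj(d,[x,-252.4,60]) for x in (538.5,542.5,561)])
```

```text
[ 560.1 -250.9  165. ]
[ 552.1 -136.7  223.5]
[233 234 233 233 233 232 232 233 233 232 232 231 232 232 231 231 231 232
 231 230 230 230 230 230 229 229 229 228 228 228 227 228 217 163 161 165
 147  54  59  60  60  59  59  58  58  58  59  58  20  15  60  39  21  23
  25  25  24  24  23  24  44  66  75 202 238]
[255 255 255 253 229 230 230 231 230 229 229 229 228 228 228 227 227 227
 226 227 226 224 224 224 223 223 222 221 220 221 220 219 218 186 181 173
 141  59  58  59  59  59  58  59  58  58  57  57  31  12  47  41  22  25
  24  26  24  24  24  29 113 138 156 255 255]
[228 228 228 227 227 227 226 225 225 225 224 225 222 222 221 221 220 220
 219 219 218 218 216 216 215 215 214 214 214 213 212 211 211 201 188 176
 155  68  56  56  58  57  57  55  57  55  56  56  31  12  47  46  24  23
  24  24  25  24  23  26  83 141 145 255 255]
184 [229 229 229 228 229 229 228 229 229 229 230 230 229 230 231 231 162 139
 146 150 152 154 155 156 158 157 158 160 160 161 161 162 163 164 164 167
 167 169 168 169 171 171 171 173 172 175 175 176 176 178 178 179 179 181
 181 183 183 184 184 186 187 186 187 187 187 186 190 188 188 189 189 188
 189 188 189 188 188 188 189 189 189 191 188 188 186 180 192 229 227 227
 226 226 226 225 226 225 226 225 226 224 224 224 224 225 225]
187 [229 229 229 229 229 229 229 229 228 229 228 229 229 229 230 230 176 145
 147 147 149 145  67  53  54  54  54  55  55  53  54  53  53  55  69  68
  66  68  66  66  66  66  58  58  59  60  58  60  60  59  60  59  59  59
  59  58  58  57  57  57  56  56  58  70  69  69  73  84  83  83  83  76
  75  77  76  68  68  67  69  67 106 188 182 180 180 181 200 229 227 226
 225 226 226 226 225 226 226 224 224 224 225 224 225 225 223]
[array([321.7, 183. ]), array([321.7, 188.2]), array([322. , 211.3])]
```

```bash
python3 -m jog '-0.05 -0.07 0 0 0 0.2 -1;0 0 0.4 0 0 0 -1;0 0 0.4 0 0 0 -1;0 0 0.4 0 0 0 -1;0 0 0.2 0 0 0 -1;0 0 0 0 0 0 -1'
python3 -m jog '0 0 0.3 0 0 0 -1;0 0 0.3 0 0 0 -1;0 0 0.3 0 0 0 -1;0 0 0 0 0 0 -1'
```

```text
time: 7.85
eef_pos: [565.7, -255.1, 132.5]
eef_rot: [[-1.0, 0.031, 0.005], [0.031, 1.0, -0.005], [-0.005, -0.005, -1.0]]
wrist_force: [-12.9, 6.9, 29.2]
gripper_width: 44.1
grasp_force: 45.4
time: 8.18
eef_pos: [563.9, -253.3, 98.4]
eef_rot: [[-0.999, 0.033, -0.004], [0.033, 0.999, 0.002], [0.004, 0.002, -1.0]]
wrist_force: [0.5, 0.6, -4.4]
gripper_width: 44.6
grasp_force: 43.8
```

```bash
python3 -m jog '0 0 0.15 0 0 0 -1;0 0 0 0 0 0 -1;0 0 0 0 0 0 -1'
python3 - <<'E'
from h import *
s=grab('scene','s5.png')
p=proj(s,[561,-252.4,60]).astype(int)
cv2.imwrite('pics/v5.png',cv2.resize(s['frame'][p[1]-80:p[1]+50,p[0]-70:p[0]+70],None,fx=4,fy=4,interpolation=2))
E
```

```text
time: 8.43
eef_pos: [565.1, -253.9, 98.0]
eef_rot: [[-0.999, 0.032, -0.001], [0.032, 0.999, 0.0], [0.001, 0.0, -1.0]]
wrist_force: [-1.5, 0.5, -2.6]
gripper_width: 44.5
grasp_force: 43.9
```

View pics/v5.png

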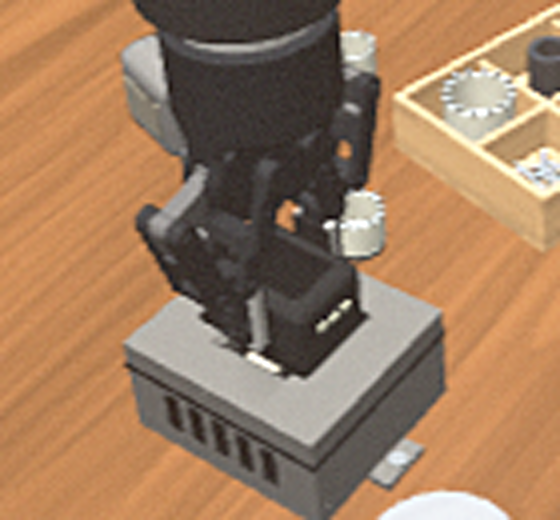

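The pack is in the well, with its base at or just above the charger's top. I'm pressing until the force rises.

```bash
python3 -m jog '0 0 0.15 0 0 0 -1;0 0 0 0 0 0 -1;0 0 0 0 0 0 -1'
python3 -m jog '0 0 0.15 0 0 0 -1;0 0 0 0 0 0 -1;0 0 0 0 0 0 -1'
```

```text
time: 8.73
eef_pos: [565.3, -254.1, 97.7]
eef_rot: [[-1.0, 0.031, 0.001], [0.031, 1.0, -0.001], [-0.001, -0.001, -1.0]]
wrist_force: [-7.3, 5.1, 12.0]
gripper_width: 44.6
grasp_force: 45.6
time: 8.98
eef_pos: [565.3, -254.2, 97.4]
eef_rot: [[-1.0, 0.031, 0.002], [0.031, 1.0, -0.002], [-0.002, -0.002, -1.0]]
wrist_force: [-15.2, 10.5, 24.8]
gripper_width: 44.3
grasp_force: 47.4
```

```bash
python3 -m jog '0.03 0.03 -0.1 0 0 0 -1;0 0 0 0 0 0 1;0 0 0 0 0 0 1;0 0 0 0 0 0 1;0 0 0 0 0 0 1;0 0 0 0 0 0 1;0 0 0 0 0 0 1;0 0 -0.4 0 0 0 1;0 0 -1 0 0 0 1;0 0 -1 0 0 0 1;0 0 -1 0 0 0 1;0 0 -1 0 0 0 1'
python3 - <<'E'
from h import *
np.set_printoptions(suppress=True,precision=1)
d=grab('wrist','w6.png');s=grab('scene','s6.png');f=d['frame'];o=env.get_obs();print(o['eef_pos'],o['eef_rot'],o['joints'])
p=proj(s,[561,-252.4,60]).astype(int)
a=cv2.resize(s['frame'][p[1]-50:p[1]+50,p[0]-50:p[0]+50],(400,400),interpolation=2)
q=proj(d,[561,-252.4,100]).astype(int);print(q)
cv2.imwrite('pics/v6.png',np.hstack([a,cv2.resize(f[q[1]-75:q[1]+75,q[0]-75:q[0]+75],(400,400))]))
E
```

```text
time: 9.98
eef_pos: [564.3, -253.3, 205.7]
eef_rot: [[-0.999, 0.032, 0.001], [0.032, 0.999, -0.0], [-0.001, -0.0, -1.0]]
wrist_force: [0.4, -0.2, -0.2]
gripper_width: 85.3
grasp_force: 0.0
[ 566.1 -254.1  210.3] [[-1.  0.  0.]
 [ 0.  1. -0.]
 [-0. -0. -1.]] [ -5.6   4.9   2.8   0.1 -87.3 -86.2]
[324 206]
```

View pics/v6.png

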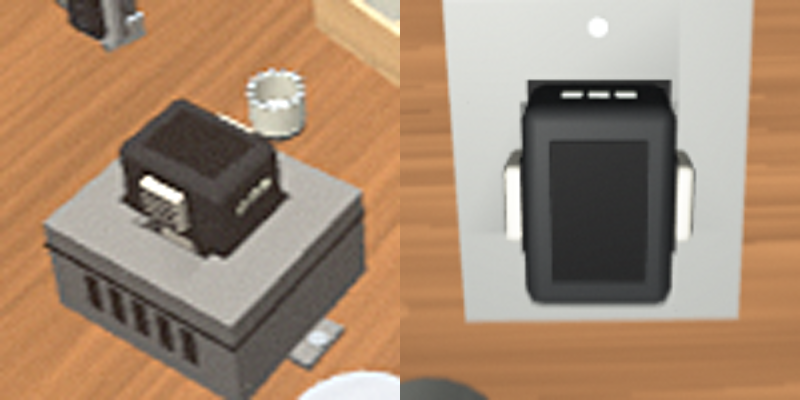

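The flat pack stands upright in the charger, with both catches out. To be sure it is fully home, I'll press its top with shut fingers.

```bash
python3 -m jog '0.19 0.06 0 0 0 0 -1;0 0 0.5 0 0 0 -1;0 0 0.8 0 0 0 -1;0 0 0.8 0 0 0 -1;0 0 0.6 0 0 0 -1;0 0 0 0 0 0 -1;0 0 0 0 0 0 -1;0 0 0 0 0 0 -1'
python3 -m jog '0 0 0.2 0 0 0 -1;0 0 0 0 0 0 -1;0 0 0 0 0 0 -1'
```

```text
time: 10.75
eef_pos: [559.7, -251.7, 136.4]
eef_rot: [[-0.999, 0.032, -0.0], [0.032, 0.999, -0.001], [0.0, -0.001, -1.0]]
wrist_force: [0.6, -1.4, 1.0]
gripper_width: 0.4
grasp_force: 0.0
time: 11.0
eef_pos: [559.8, -251.5, 131.2]
eef_rot: [[-0.999, 0.032, 0.0], [0.032, 0.999, 0.0], [-0.0, 0.0, -1.0]]
wrist_force: [-0.7, 0.2, -0.7]
gripper_width: -0.4
grasp_force: 0.0
```

```bash
python3 -m jog '0 0 0.2 0 0 0 -1;0 0 0 0 0 0 -1;0 0 0 0 0 0 -1'
python3 -m jog '0 0 0.12 0 0 0 -1;0 0 0 0 0 0 -1;0 0 0 0 0 0 -1'
```

```text
time: 11.25
eef_pos: [560.3, -251.8, 127.2]
eef_rot: [[-0.999, 0.032, 0.002], [0.032, 0.999, -0.001], [-0.002, -0.001, -1.0]]
wrist_force: [-0.3, -0.8, 4.2]
gripper_width: -0.0
grasp_force: 2.3
time: 11.5
eef_pos: [560.3, -251.9, 127.1]
eef_rot: [[-0.999, 0.031, 0.003], [0.031, 1.0, -0.002], [-0.003, -0.002, -1.0]]
wrist_force: [-5.4, 3.8, 16.3]
gripper_width: -0.0
grasp_force: 8.2
```

Contact is at TCP z = 127.1, which is exactly 102 + 25, and it is stiff there, so the pack is home. Now to the charged pack.

```bash
python3 -m jog '0 0 -0.5 0 0 0 -1;0 0 -1 0 0 0 0;0 0 -1 0 0 0 1;0 0 -1 0 0 0 1;0 0.3 -1 0 0 0 1;0 1 0 0 0 0 1;0 1 0 0 0 0 1;0 1 0 0 0 0 1;0 1 0 0 0 0 1;0 1 0 0 0 0 1;0 1 0 0 0 0 1;0 1 0 0 0 0 1'
python3 -m jog '0 1 0 0 0 0 1;0 1 0 0 0 0 1;0 1 0 0 0 0 1;0 1 0 0 0 0 1;0 1 0 0 0 0 1;0 1 0 0 0 0 1;0 1 0 0 0 0 1;0 1 0 0 0 0 1;0 1 0 0 0 0 1;0 1 0 0 0 0 1;0 0 0 0 0 1 1;0 0 0 0 0 0 1'
python3 - <<'E'
from h import *
np.set_printoptions(suppress=True,precision=2)
d=grab('wrist','w7.png');o=env.get_obs();print(o['eef_pos'],o['eef_rot'],o['joints'])
E
```

```text
time: 12.5
eef_pos: [565.3, -67.8, 235.2]
eef_rot: [[-0.999, 0.032, -0.001], [0.032, 0.999, 0.0], [0.001, 0.0, -1.0]]
wrist_force: [0.6, 0.6, -0.0]
gripper_width: 85.5
grasp_force: 0.0
time: 13.5
eef_pos: [573.3, 182.0, 234.7]
eef_rot: [[-0.991, 0.133, -0.002], [0.133, 0.991, -0.0], [0.002, -0.001, -1.0]]
wrist_force: [-0.2, -0.3, -0.0]
gripper_width: 85.0
grasp_force: 0.0
[573.42 181.21 234.99] [[-0.99  0.13 -0.  ]
 [ 0.13  0.99 -0.  ]
 [ 0.   -0.   -1.  ]] [  36.6     2.49    2.85   -0.02  -90.42 -134.05]
```

View pics/w7.png

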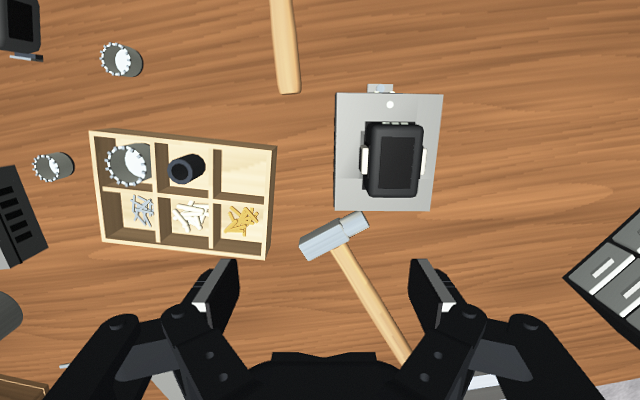

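The wrist view shows the full charger's top face with corners near (336,93), (443,95), (430,211) and (333,210). The charged pack's recess is around (398,163), with catches at (364,161) and (423,163).

Run:
```python
from h import *
np.set_printoptions(suppress=True,precision=1)
d=load('w7.png'); f=d['frame']; hsv=cv2.cvtColor(f,cv2.COLOR_BGR2HSV);g=f.max(2)
def reg(m,x0,y0,x1,y1,op):
    mm=np.zeros(m.shape,np.uint8); mm[y0:y1,x0:x1]=m[y0:y1,x0:x1]
    mm=cv2.morphologyEx(mm,cv2.MORPH_OPEN,np.ones((op,op)))
    return max(cv2.findContours(mm,0,2)[0],key=cv2.contourArea)
k=cv2.convexHull(reg((hsv[...,1]<45)&(g>110),325,88,450,218,7))
for e in np.linspace(1,20,60):
    a=cv2.approxPolyDP(k,e,True)
    if len(a)<=4: break
P=np.array([onz(d,u,v,60) for u,v in a[:,0]]);E=np.roll(P,-1,0)-P
print(a[:,0].tolist(),P.mean(0),np.linalg.norm(E,axis=1),np.degrees(np.arctan2(E[:,1],E[:,0])))
k=reg(g<45,372,130,425,195,3);r=cv2.minAreaRect(k);b=np.array([onz(d,*p,102) for p in cv2.boxPoints(r)]);E=np.roll(b,-1,0)-b
print(r,onz(d,*r[0],102),np.linalg.norm(E,axis=1),np.degrees(np.arctan2(E[:,1],E[:,0])))
o=env.get_obs();R=np.array(o['eef_rot']);c=P.mean(0);print((R.T@(np.array([c[0],c[1],90])-o['eef_pos']))/25)
```

```text
[[442, 95], [429, 210], [335, 210], [337, 93]] [547.9 247.4  60. ] [114.2  98.7 115.2  98.5] [ -7.8 -97.6 172.1  81.8]
((398.67071533203125, 162.96340942382812), (26.503568649291992, 53.00714111328125), 6.34019136428833) [548.2 249.8 102. ] [45.3 22.3 45.6 23.5] [ 169.6   76.6   -8.9 -104. ]
[1.3 2.5 5.8]
```

```bash
python3 -m jog '0.44 0.85 0 0 0 0 1;0.44 0.85 0 0 0 0 1;0.44 0.85 0 0 0 0 1;0 0 0.8 0 0 0 1;0 0 0.8 0 0 0 1;0 0 0.8 0 0 0 1;0 0 0 0 0 0 1;0 0 0 0 0 0 1'
python3 - <<'E'
from h import *
np.set_printoptions(suppress=True,precision=1)
d=grab('wrist','w8.png'); f=d['frame'];g=f.max(2);o=env.get_obs();print(o['eef_pos'],o['eef_rot'])
c=proj(d,[548,249,102]).astype(int);print(c)
x0,y0,x1,y1=c[0]-40,c[1]-55,c[0]+40,c[1]+55
mm=np.zeros(g.shape,np.uint8);mm[y0:y1,x0:x1]=g[y0:y1,x0:x1]<42;mm=cv2.morphologyEx(mm,cv2.MORPH_OPEN,np.ones((5,5)))
k=max(cv2.findContours(mm,0,2)[0],key=cv2.contourArea);r=cv2.minAreaRect(k);print(r,onz(d,*r[0],102))
b=np.array([onz(d,*p,102) for p in cv2.boxPoints(r)]);E=np.roll(b,-1,0)-b;print(np.linalg.norm(E,axis=1))
cv2.imwrite('pics/v8.png',f)
E
```

```text
time: 14.22
eef_pos: [549.2, 247.2, 175.0]
eef_rot: [[-0.991, 0.131, -0.002], [0.131, 0.991, -0.002], [0.001, -0.002, -1.0]]
wrist_force: [-0.0, -0.4, 1.0]
gripper_width: 85.3
grasp_force: 0.0
[549.8 247.6 176.6] [[-1.   0.1  0. ]
 [ 0.1  1.  -0. ]
 [-0.  -0.  -1. ]]
[326 225]
((324.0, 175.5), (11.0, 58.0), 90.0) [512.9 252.1 102. ]
[37.8  7.4 38.2  7.4]
```

View pics/v8.png

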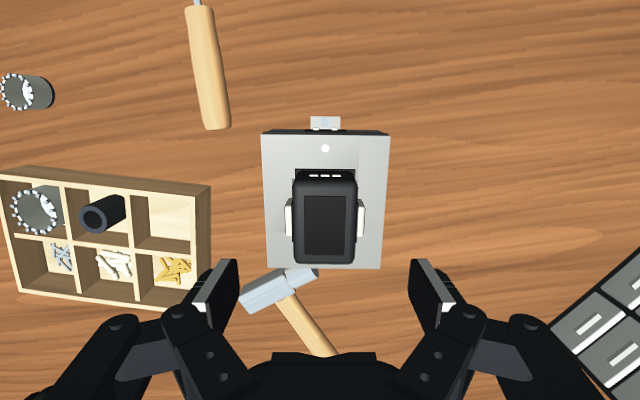

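The charged pack's recess centre is at (325,225), against a prediction of (326,225), and its catches lie symmetrically between the fingers. Descending.

```bash
python3 -m jog '0.05 0.03 0.8 0 0 0 1;0 0 0.8 0 0 0 1;0 0 0.8 0 0 0 1;0 0 0.8 0 0 0 1;0 0 0 0 0 0 1;0 0 0 0 0 0 1;0 0 0 0 0 0 1' 40
```

```text
time: 14.85
eef_pos: [549.4, 249.5, 98.3]
eef_rot: [[-0.991, 0.131, 0.003], [0.132, 0.991, 0.001], [-0.003, 0.002, -1.0]]
wrist_force: [1.2, -0.2, 1.1]
gripper_width: 85.4
grasp_force: 0.0
```

```bash
python3 -m jog '0 0 0.1 0 0 0 -1;0 0 0 0 0 0 -1;0 0 0 0 0 0 -1;0 0 0 0 0 0 -1;0 0 0 0 0 0 -1;0 0 0 0 0 0 -1;0 0 0 0 0 0 -1;0 0 0 0 0 0 -1;0 0 0 0 0 0 -1;0 0 0 0 0 0 -1' 40
```

```text
time: 15.68
eef_pos: [548.9, 248.8, 95.0]
eef_rot: [[-0.991, 0.132, 0.002], [0.132, 0.991, -0.0], [-0.002, 0.0, -1.0]]
wrist_force: [-0.4, -3.4, 5.8]
gripper_width: 44.8
grasp_force: 42.3
```

```bash
python3 -m jog '0 0 -0.2 0 0 0 -1;0 0 -0.3 0 0 0 -1;0 0 -0.4 0 0 0 -1;0 0 -0.5 0 0 0 -1;0 0 -0.5 0 0 0 -1;0 0 0 0 0 0 -1' 50
python3 -m jog '0 0 -0.6 0 0 0 -1;0 0 -0.7 0 0 0 -1;0 0 -0.7 0 0 0 -1;0 0 -0.7 0 0 0 -1;0 0 -0.6 0 0 0 -1;0 0 -0.5 0 0 0 -1;0 0 -0.2 0 0 0 -1;0 0 0 0 0 0 -1;0 0 0 0 0 0 -1;0 0 0 0 0 0 -1;0 0 0 0 0 0 -1;0 0 0 0 0 0 -1'
python3 - <<'E'
from h import *
s=grab('scene','s9.png');t=grab('top')
a=cv2.resize(s['frame'][60:240,180:420],(480,360),interpolation=2);b=cv2.resize(t['frame'][150:270,190:450],(780,360))[:,:310]
cv2.imwrite('pics/v9.png',np.hstack([a,b]))
o=env.get_obs();print(o['eef_pos'],o['wrist_force'],np.abs(o['joint_velocities']).max())
E
```

```text
time: 16.18
eef_pos: [549.6, 250.0, 145.0]
eef_rot: [[-0.991, 0.131, 0.005], [0.131, 0.991, 0.003], [-0.005, 0.004, -1.0]]
wrist_force: [1.2, 0.6, -1.9]
gripper_width: 44.7
grasp_force: 51.4
time: 17.18
eef_pos: [548.0, 249.1, 239.5]
eef_rot: [[-0.991, 0.132, -0.001], [0.132, 0.991, -0.001], [0.001, -0.001, -1.0]]
wrist_force: [0.2, -0.7, -2.9]
gripper_width: 44.5
grasp_force: 51.5
[548.10163489 249.15370991 239.98531516] [-0.3717297  -0.23411013 -2.45625567] 0.2213306024835555
```

View pics/v9.png

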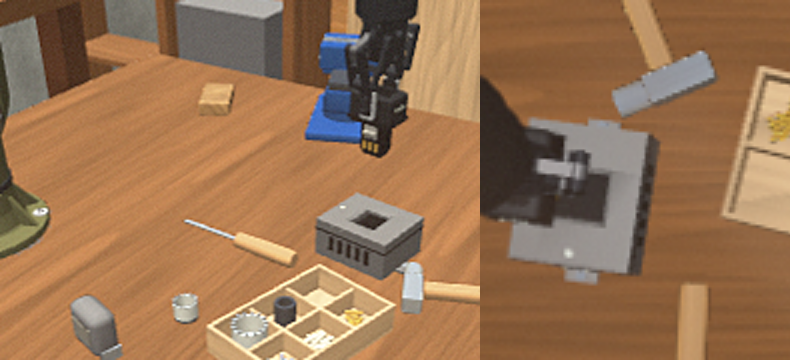

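The pack is held pinched and upright about 10 cm above its charger, which is now empty. Handing in.

```bash
python3 -c "
from plant import env;print(env.hand_in())"
```

```text
the job is handed in; nothing more can be done
None
```

The job is handed in with no verdict shown: by my checks the flat pack is locked fully home in the empty charger and released, and the charged pack is held pinched, upright and still, about 10 cm above its charger.

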